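# Stop the weighing slab rocking

## Robot

A 6-joint arm with a two-finger parallel gripper is mounted at the origin on the work surface. World frame = base frame: x ahead of the robot, y to its left, z up, the work surface at z = 0. Lengths are in mm, angles in rad, forces in N, time in s.
With the tool pointing down it reaches from about 275 to 775 mm from the base axis. Payload 14.6 kg.
Tool frame: the origin (TCP) lies on the mounting face of the last link; the fingertips stand 173 mm ahead of it and the grasp point (between the pads) lies 155 mm ahead of it; x points along the fingers, z is the direction in which the jaws open and shut, and the axes are right-handed (so a half turn about x gives the same grasp; the last joint's range is limited). The gripper opens to 85 mm and grips with 20 to 120 N. Pads are 22 mm wide; open, the fingers measure 114 mm over their backs; the gripper's body (76 mm by 85 mm) begins 54 mm behind the grasp point. The pads swing forward as they close: fully open they stand 13 mm farther back than shut.
Start: joints at [1.139, 0.263, -0.048, 1.259, 0, 1.415], TCP at [143.476, 505.018, 404.678] pointing down, gripper open.
Joint ranges: [-2.65, 2.65], [-0.89, 1.7], [-1.18, 1.37], [-2.13, 2.11], [-1.35, 1.29], [-3.14, 3.14]. Speed limits (rad/s): [1.89, 1.89, 2.57, 2.79, 3.14, 3.14].

## Interface

Orientations are given as a unit quaternion [w, x, y, z].
In Python, from bench import env, cams gives the robot as it stands.
- The arm moves only by the shell command python3 -m jog 'ROWS'. ROWS is JSON, a list of rows, each an object of numbers: "x", "y", "z": the shift along the tool's x, y, z in cm; "ax", "ay", "az": the turn, a rotation vector about the tool's x, y, z in rad; "hand": the opening, from -1 (shut) to 1 (fully open). In form: [{"x": .., "y": .., "z": .., "ax": .., "ay": .., "az": .., "hand": ..}, ...]. A call has 1 to 5 rows; each row is the pose to reach, as a shift and turn from the pose commanded when the call began, along the tool's axes at that moment; what a row does not reach only later rows make up. A row lasts 1/12 s, in which the tool goes at most 41.7 mm and 7.16 degrees, less where a joint would pass 70% of its speed; a pose out of reach is approached as far as the arm can. A call with a gripper value outside its range is refused whole. The fingers move at their own pace and stop on an object; the grip force is fixed at half the most. Time passes only in rows, so rows that repeat a pose let the fingers close. It gives the time, the measured TCP pose, the force and the opening at its end, in the units of the state.
- env.get_state(): the state, without advancing time (a new reading comes with each control period).
- cams.snapshot(name): name is "scene" or "top" or "wrist"; returns a dict with "pixels" (384x512x3 uint8, blue, green, red), "camera_matrix" (3x3 intrinsics, pixels), "extrinsics" (4x4, takes a point from camera to world coordinates). Camera axes: x right, y up, looking along -z (the intrinsics and any distortion apply to the point x, -y, -z); pixel columns grow to the right and rows downward; lengths in mm; the calibration is good to about 2 mm. A picture is of the moment at which its call begins. There is no depth.
- env.close_job(): hands the job in, once; it reports no verdict.
The state is a dict: "t": time; "joints": joint angles; "dq": joint speeds; "joint_torque": joint torques, N m; "ee_pos": TCP position; "orientation": TCP orientation; "force": force on the tool from outside, world axes, zero at the start; "moment": the same for the moment, N m; "finger_gap": opening from 0.0 (shut) to 1.0 (fully open).
Only numpy, scipy, OpenCV 4.12 (cv2) and the standard library are available. Lean on these libraries where they do the work, as an engineer would, in place of code of your own. Each camera call takes 0.05 s, during which the arm holds its last target. There are 200 camera calls.

## Task

The stone weighing slab rocks because one of its four corner feet has sunk. Press down on its corners with the fingertips, one after another, until you find the one that gives; then push that corner's yellow shim all the way in under the slab, until its tab is flat against the slab's edge, and press firmly on that corner once more to check that it no longer gives. Leave the other three shims, the jars and the scale where they are, and do not lift or shift the slab.

Things in the scene. Friction and masses are not known exactly. Their poses are not given: they have to be found in the camera images.
- slab_top (a point): Centre of the top face of the dark grey stone weighing slab: 190 mm (x) x 210 mm (y) x 30 mm thick, about 3 kg, loose on its four corner feet; its top face is 54 mm above the bench. The point's x and y axes run along the slab's sides (x away from the robot, y to the left; the slab may be turned up to 12 degrees).
- slab: The same slab; origin at the centre of its underside, 24 mm above the bench. It stands on feet on a grey steel frame bolted to the bench, whose two 42 mm wide bars reach 55 mm out beyond the slab's left and right edges and carry the shim guides (24 mm high at the most).
- corner_near_left (a point): Where to press on the slab's near left corner (seen from the robot): on the top face above that corner's foot, 27 mm in from the near edge, 24 mm in from the left edge. If its foot is sound it stays put. If sunken, only a springy rubber buffer holds it up: 3 N starts to move it, by 10 N it is about 4 mm down, near a hard stop, and it comes back up when let go. It looks the same.
- tab_near_left (a point): Centre of the outer face, to be pushed, of the near left shim's yellow upright tab: 30 mm wide (slab's x), 28 mm high (19 to 47 mm above the bench), 5 mm thick, outside the slab's left edge, level along x with its corner's pressing place. Its 4 mm steel fork lies in the guide and points under the slab. Pushed to the right (slab's -y); this point's axes are parallel to the slab's.
- shim_near_left (a joint): How far the near left shim is pushed in, m: 0 drawn out, 0.041 fully home (tab flat against the slab's edge); starts at 0 to 0.007. Slides with about 1.5 N and stays where it is left. Under a sound corner it jams half-way on the foot; only under the sunken corner does it go home.
- corner_near_right (a point): Where to press on the slab's near right corner (seen from the robot): on the top face above that corner's foot, 27 mm in from the near edge, 24 mm in from the right edge. If its foot is sound it stays put. If sunken, only a springy rubber buffer holds it up: 3 N starts to move it, by 10 N it is about 4 mm down, near a hard stop, and it comes back up when let go. It looks the same.
- tab_near_right (a point): Centre of the outer face, to be pushed, of the near right shim's yellow upright tab: 30 mm wide (slab's x), 28 mm high (19 to 47 mm above the bench), 5 mm thick, outside the slab's right edge, level along x with its corner's pressing place. Its 4 mm steel fork lies in the guide and points under the slab. Pushed to the left (slab's +y); this point's axes are parallel to the slab's.
- shim_near_right (a joint): How far the near right shim is pushed in, m: 0 drawn out, 0.041 fully home (tab flat against the slab's edge); starts at 0 to 0.007. Slides with about 1.5 N and stays where it is left. Under a sound corner it jams half-way on the foot; only under the sunken corner does it go home.
- corner_far_left (a point): Where to press on the slab's far left corner (seen from the robot): on the top face above that corner's foot, 27 mm in from the far edge, 24 mm in from the left edge. If its foot is sound it stays put. If sunken, only a springy rubber buffer holds it up: 3 N starts to move it, by 10 N it is about 4 mm down, near a hard stop, and it comes back up when let go. It looks the same.
- tab_far_left (a point): Centre of the outer face, to be pushed, of the far left shim's yellow upright tab: 30 mm wide (slab's x), 28 mm high (19 to 47 mm above the bench), 5 mm thick, outside the slab's left edge, level along x with its corner's pressing place. Its 4 mm steel fork lies in the guide and points under the slab. Pushed to the right (slab's -y); this point's axes are parallel to the slab's.
- shim_far_left (a joint): How far the far left shim is pushed in, m: 0 drawn out, 0.041 fully home (tab flat against the slab's edge); starts at 0 to 0.007. Slides with about 1.5 N and stays where it is left. Under a sound corner it jams half-way on the foot; only under the sunken corner does it go home.
- corner_far_right (a point): Where to press on the slab's far right corner (seen from the robot): on the top face above that corner's foot, 27 mm in from the far edge, 24 mm in from the right edge. If its foot is sound it stays put. If sunken, only a springy rubber buffer holds it up: 3 N starts to move it, by 10 N it is about 4 mm down, near a hard stop, and it comes back up when let go. It looks the same.
- tab_far_right (a point): Centre of the outer face, to be pushed, of the far right shim's yellow upright tab: 30 mm wide (slab's x), 28 mm high (19 to 47 mm above the bench), 5 mm thick, outside the slab's right edge, level along x with its corner's pressing place. Its 4 mm steel fork lies in the guide and points under the slab. Pushed to the left (slab's +y); this point's axes are parallel to the slab's.
- shim_far_right (a joint): How far the far right shim is pushed in, m: 0 drawn out, 0.041 fully home (tab flat against the slab's edge); starts at 0 to 0.007. Slides with about 1.5 N and stays where it is left. Under a sound corner it jams half-way on the foot; only under the sunken corner does it go home.
- jar_red: Glass jar with red lid, 56 mm diameter, 68 mm tall, standing to the left of the slab; origin at the centre of its underside. Not part of the job.
- jar_white: Glass jar with white lid, 56 mm diameter, 68 mm tall, standing to the right of the slab; origin at the centre of its underside. Not part of the job.
- scale: Pocket scale, 75 x 120 mm and 19 mm tall, lying beyond the slab; origin at the centre of its underside. Not part of the job.

How it is judged (in metres and radians):
On the way, in this order (a step that is already met when the one before it is completed fails the run):
1. the loose corner is pressed with the fingers and gives: it goes down 2.5 mm or more, while all four shims are still out (contact force between the fingers and slab above 3 N and height (world z) of any of corner_near_left, corner_near_right, corner_far_left, corner_far_right below 0.0515 m and distance of each of tab_near_left, tab_near_right, tab_far_left, tab_far_right from where it was at the start of the episode below 0.005 m), for 0.1 s.
2. one shim is home (only the sunken corner's can go in) and the other three are where they were (within 5 mm) (((value of joint shim_near_left above 0.038 m and distance of each of tab_near_right, tab_far_left, tab_far_right from where it was at the start of the episode below 0.005 m) or (value of joint shim_near_right above 0.038 m and distance of each of tab_near_left, tab_far_left, tab_far_right from where it was at the start of the episode below 0.005 m) or (value of joint shim_far_left above 0.038 m and distance of each of tab_near_left, tab_near_right, tab_far_right from where it was at the start of the episode below 0.005 m) or (value of joint shim_far_right above 0.038 m and distance of each of tab_near_left, tab_near_right, tab_far_left from where it was at the start of the episode below 0.005 m))), for 0.1 s.
3. the corner whose shim is home is pressed again with at least 5 N and stays up (goes down less than 1.8 mm) (((value of joint shim_near_left above 0.038 m and contact force between the fingers and slab above 5 N and horizontal distance between the grasp point and corner_near_left below 0.045 m and height (world z) of corner_near_left above 0.0522 m) or (value of joint shim_near_right above 0.038 m and contact force between the fingers and slab above 5 N and horizontal distance between the grasp point and corner_near_right below 0.045 m and height (world z) of corner_near_right above 0.0522 m) or (value of joint shim_far_left above 0.038 m and contact force between the fingers and slab above 5 N and horizontal distance between the grasp point and corner_far_left below 0.045 m and height (world z) of corner_far_left above 0.0522 m) or (value of joint shim_far_right above 0.038 m and contact force between the fingers and slab above 5 N and horizontal distance between the grasp point and corner_far_right below 0.045 m and height (world z) of corner_far_right above 0.0522 m))), for 0.1 s.
At the end, for the whole second after the job is handed in: The sunken corner's shim is home (joint over 0.038 of 0.041 m), the other three shims are within 5 mm of where they started, and the slab lies level (within 0.01 rad), at rest, within 10 mm of where it was (((value of joint shim_near_left above 0.038 m and distance of each of tab_near_right, tab_far_left, tab_far_right from where it was at the start of the episode below 0.005 m) or (value of joint shim_near_right above 0.038 m and distance of each of tab_near_left, tab_far_left, tab_far_right from where it was at the start of the episode below 0.005 m) or (value of joint shim_far_left above 0.038 m and distance of each of tab_near_left, tab_near_right, tab_far_right from where it was at the start of the episode below 0.005 m) or (value of joint shim_far_right above 0.038 m and distance of each of tab_near_left, tab_near_right, tab_far_left from where it was at the start of the episode below 0.005 m)) and angle between slab_top's own z axis and vertical below 0.01 rad and distance of slab_top from where it was at the start of the episode below 0.01 m and linear speed of slab below 0.01 m/s); the robot touches nothing.
It fails at once if the slab is lifted (its centre rises 6 mm) or shoved more than 12 mm (height (world z) of slab_top above 0.06 m or distance of slab_top from where it was at the start of the episode above 0.012 m).
It fails at once if a jar or the scale is moved more than 20 mm (distance of any of jar_red, jar_white, scale from where it was at the start of the episode above 0.02 m).
It also fails if it takes over 54 s, if anything falls off the work surface, if the arm or the gripper's body presses on something with over 40 N, if the wrist force passes 120 N, or if a joint passes its speed limit or range.

## Working session

There is one attempt and no reset: what is moved stays moved. The work goes in short steps, Python scripts to look and compute and a shell command to move; the robot and the scene stay as the last step left them, time stands still between calls to the robot, and variables do not carry over. Pictures are saved under pics/ and viewed, about 8 in all and at most 12, crops included, and the job is handed in when it is done.

```bash
mkdir -p pics; ls; python3 - <<'E'
from bench import env,cams
import cv2,numpy as np
s=env.get_state();print({k:np.round(v,3) for k,v in s.items()})
for n in("top","scene"):
    d=cams.snapshot(n);cv2.imwrite(f"pics/{n}0.png",d["pixels"]);print(n,np.round(d["camera_matrix"],1).tolist(),np.round(d["extrinsics"],3).tolist(),[k for k in d])
E
```

```text
pics
{'t': np.float64(0.0), 'joints': array([ 1.139,  0.264, -0.049,  1.259, -0.   ,  1.415]), 'dq': array([-0.001,  0.001, -0.   ,  0.   ,  0.002, -0.   ]), 'joint_torque': array([-2.0000e-03, -6.3762e+01,  3.8456e+01,  1.4000e-02, -0.0000e+00,
       -0.0000e+00]), 'ee_pos': array([143.442, 504.945, 404.235]), 'orientation': array([ 0.564, -0.426,  0.565,  0.426]), 'force': array([-0.461,  0.708, -0.452]), 'moment': array([-0.059,  0.059,  0.004]), 'finger_gap': np.float64(1.001)}
top [[376.0, 0.0, 253.8], [0.0, 376.0, 189.2], [0.0, 0.0, 1.0]] [[-0.012, 0.98, -0.199, 410.508], [-1.0, -0.013, -0.001, 20.362], [-0.003, 0.199, 0.98, 1030.366], [0.0, 0.0, 0.0, 1.0]] ['pixels', 'camera_matrix', 'extrinsics']
scene [[354.7, 0.0, 252.6], [0.0, 354.7, 188.7], [0.0, 0.0, 1.0]] [[-0.876, -0.381, 0.295, 807.01], [0.482, -0.694, 0.534, 372.947], [0.001, 0.61, 0.792, 620.893], [0.0, 0.0, 0.0, 1.0]] ['pixels', 'camera_matrix', 'extrinsics']
```

View pics/top0.png

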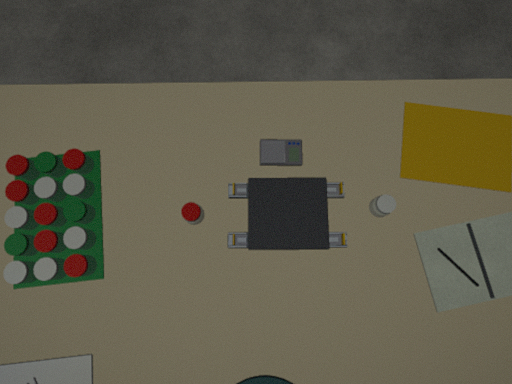

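View pics/scene0.png

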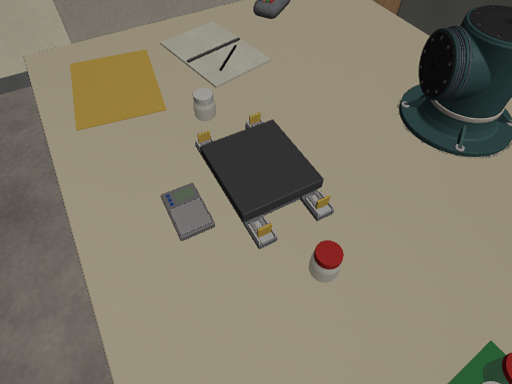

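Top view: slab spans about (248,178) to (329,248), with yellow tabs near (236,188), (340,188), (236,239) and (343,240). The jars are at (191,212) and (384,205). The scene view agrees.

```bash
cat >h.py <<'E'
import numpy as np,cv2
from bench import env,cams
def ray(d,uv,z):
    K,E=d["camera_matrix"],d["extrinsics"]
    p=np.linalg.inv(K)@[uv[0],uv[1],1];v=E[:3,:3]@[p[0],-p[1],-p[2]];o=E[:3,3]
    return o+v*(z-o[2])/v[2]
E
python3 - <<'E'
from h import *
for n in("top","scene"):
    d=cams.snapshot(n);im=d["pixels"];hsv=cv2.cvtColor(im,cv2.COLOR_BGR2HSV)
    m=cv2.inRange(im,(0,0,0),(75,75,75))
    m[:100 if n=="top" else 0]=0
    c=[c for c in cv2.findContours(m,0,2)[0] if 2000<cv2.contourArea(c)<20000 ]
    for k in c:
        x=k.reshape(-1,2);
        if not(200<x[:,0].mean()<340 and 100<x[:,1].mean()<250):continue
        mm=cv2.drawContours(m*0,[k],-1,255,-1);mm=cv2.morphologyEx(mm,cv2.MORPH_OPEN,np.ones((9,9)));k=max(cv2.findContours(mm,0,2)[0],key=cv2.contourArea)
        if n=="top":
            r=np.array([ray(d,p,54)[:2] for p in k.reshape(-1,2)],np.float32);rr=cv2.minAreaRect(r);print(n,"rect",rr,cv2.boxPoints(rr).round(1).tolist())
        a=cv2.approxPolyDP(k,5,True).reshape(-1,2);print(a.tolist(),[ray(d,p,54)[:2].round(0).tolist() for p in a])
    y=cv2.inRange(hsv,(18,110,90),(32,255,255));N,l,st,ce=cv2.connectedComponentsWithStats(y)
    for i in range(1,N):
        if 8<st[i,4]<600: print(n,"tab",st[i].tolist(),ce[i].round(1),ray(d,ce[i],45 if n=="top" else 33).round(1)[:2])
    for nm,lo,hi in(("red",(0,150,80),(8,255,255)),("white",(0,0,150),(180,50,255))):
        N,l,st,ce=cv2.connectedComponentsWithStats(cv2.inRange(hsv,lo,hi))
        for i in range(1,N):
            if 150<ce[i][0]<400 and 80<ce[i][1]<280 and st[i,4]>60: print(n,nm,st[i,4],ray(d,ce[i],68).round(0)[:2])
E
```

```text
top rect ((544.5875244140625, -65.65291595458984), (210.82965087890625, 187.0783233642578), 89.27936553955078) [[449.70001220703125, -169.89999389648438], [636.7999877929688, -172.1999969482422], [639.4000244140625, 38.599998474121094], [452.3999938964844, 40.900001525878906]]
[[248, 179], [249, 249], [328, 248], [325, 178]] [[637.0, 36.0], [452.0, 35.0], [452.0, -168.0], [637.0, -169.0]]
top tab [233, 183, 1, 11, 11] [233. 188.] [614.6  76.5]
top tab [340, 182, 3, 11, 18] [341.3 187.5] [ 612.2 -213.1]
top tab [343, 233, 2, 12, 23] [343.5 238.3] [ 477.2 -211. ]
top tab [233, 234, 2, 11, 12] [233.1 238.6] [480.   76.5]
top red 214 [550. 185.]
[[274, 122], [201, 146], [241, 219], [321, 186], [319, 174]] [[456.0, -159.0], [639.0, -170.0], [650.0, 43.0], [471.0, 51.0], [456.0, 23.0]]
scene tab [250, 112, 11, 13, 95] [254.8 117.7] [ 476.4 -215.2]
scene tab [198, 130, 13, 14, 107] [203.6 136.2] [ 614.  -216.5]
scene tab [316, 195, 14, 14, 99] [322.7 201.5] [478.7  73.8]
scene tab [258, 223, 14, 14, 120] [264.4 229.5] [615.9  74. ]
scene red 610 [554. 188.]
scene white 97202 [638. 125.]
scene white 67 [ 148. -138.]
scene white 97 [ 132. -113.]
```

```bash
cat >>h.py <<'E'
from scipy.spatial.transform import Rotation as R
Q=lambda q:R.from_quat(np.r_[q[1:],q[0]])
C=np.array([545.5,-66.5]);yaw=-.011;A=np.array([[np.cos(yaw),-np.sin(yaw)],[np.sin(yaw),np.cos(yaw)]])
P={a+b:C+A@[sx*68,sy*81] for a,sx in(("n",-1),("f",1)) for b,sy in(("l",1),("r",-1))}
def goto(xyz,zdir=None):
    "tool-frame shift (cm) bringing the fingertip to xyz, and turn"
    s=env.get_state();r=Q(s["orientation"]);M=r.as_matrix()
    if zdir is None: T=M
    else:
        x=np.array([0,0,-1.]);z=np.r_[zdir,0];T=np.c_[x,np.cross(z,x),z]
    d=np.array(xyz)-173*T[:,0]-s["ee_pos"]
    return (M.T@d/10).round(2),R.from_matrix(M.T@T).as_rotvec().round(3)
E
python3 - <<'E'
from h import *
print({k:v.round(1) for k,v in P.items()})
print(Q(env.get_state()["orientation"]).as_matrix().round(2))
for sg in(1,-1):print(sg,goto([*P["nl"],100],sg*A[:,0]))
E
```

```text
{'nl': array([478.4,  15.2]), 'nr': array([ 476.6, -146.7]), 'fl': array([614.4,  13.7]), 'fr': array([ 612.6, -148.2])}
[[-0.   -0.96  0.27]
 [-0.    0.27  0.96]
 [-1.    0.   -0.  ]]
1 (array([ 13.16, -45.61, -37.95]), array([ 1.305e+00, -1.000e-03,  0.000e+00]))
-1 (array([ 13.16, -45.61, -37.95]), array([-1.837e+00, -0.000e+00, -1.000e-03]))
```

```bash
python3 -m jog '[{"y":-15.6,"z":-13,"ax":0.6,"hand":-1},{"y":-15.6,"z":-13,"ax":0.6,"hand":-1},{"y":-15.6,"z":-13,"ax":0.6,"hand":-1},{"y":-15.6,"z":-13,"ax":0.6,"hand":-1},{"y":-15.6,"z":-13,"ax":0.6,"hand":-1}]'; python3 - <<'E'
from h import *
print(goto([*P["nl"],100],A[:,0]))
E
```

```text
(array([ 13.16, -45.61, -37.95]), array([ 1.305e+00, -1.000e-03,  0.000e+00]))validation failed for argument at $[0]...
```

```bash
python3 -m jog '[{"x":0,"y":-15.6,"z":-13,"ax":0.6,"ay":0,"az":0,"hand":-1},{"x":0,"y":-15.6,"z":-13,"ax":0.6,"ay":0,"az":0,"hand":-1},{"x":0,"y":-15.6,"z":-13,"ax":0.6,"ay":0,"az":0,"hand":-1},{"x":0,"y":-15.6,"z":-13,"ax":0.6,"ay":0,"az":0,"hand":-1},{"x":0,"y":-15.6,"z":-13,"ax":0.6,"ay":0,"az":0,"hand":-1}]'; python3 - <<'E'
from h import *
print(goto([*P["nl"],100],A[:,0]))
E
```

```text
t: 0.62
ee_pos: [258.5, 335.4, 404.6]
orientation: [0.666, -0.238, 0.666, 0.238]
force: [1.4, 1.2, 0.3]
finger_gap: 0.299
(array([ 13.17, -38.69,  -3.33]), array([0.699, 0.   , 0.   ]))
```

```bash
python3 -m jog '[{"x":0,"y":-20,"z":-1.7,"ax":0.6,"ay":0,"az":0,"hand":-1},{"x":0,"y":-20,"z":-1.7,"ax":0.6,"ay":0,"az":0,"hand":-1},{"x":0,"y":-20,"z":-1.7,"ax":0.6,"ay":0,"az":0,"hand":-1},{"x":0,"y":-20,"z":-1.7,"ax":0.6,"ay":0,"az":0,"hand":-1},{"x":0,"y":-20,"z":-1.7,"ax":0.6,"ay":0,"az":0,"hand":-1}]'; python3 -m jog '[{"x":0,"y":0,"z":0,"ax":0,"ay":0,"az":0,"hand":-1}]'; python3 - <<'E'
from h import *
print(goto([*P["nl"],90],A[:,0]))
E
```

```text
t: 1.03
ee_pos: [373.8, 170.4, 404.8]
orientation: [0.707, -0.031, 0.706, 0.031]
force: [-0.1, 0.7, 1.0]
finger_gap: -0.003
t: 1.12
ee_pos: [375.6, 168.9, 404.6]
orientation: [0.707, -0.029, 0.706, 0.029]
force: [-2.0, 0.1, -1.1]
finger_gap: 0.002
(array([ 14.18, -16.14,   8.97]), array([0.093, 0.001, 0.001]))
```

```bash
python3 -m jog '[{"x":14.2,"y":-16.1,"z":9,"ax":0.093,"ay":0,"az":0,"hand":-1},{"x":14.2,"y":-16.1,"z":9,"ax":0.093,"ay":0,"az":0,"hand":-1},{"x":14.2,"y":-16.1,"z":9,"ax":0.093,"ay":0,"az":0,"hand":-1},{"x":14.2,"y":-16.1,"z":9,"ax":0.093,"ay":0,"az":0,"hand":-1},{"x":14.2,"y":-16.1,"z":9,"ax":0.093,"ay":0,"az":0,"hand":-1}]'; python3 - <<'E'
from h import *
g=goto([*P["nl"],60],A[:,0]);print(g)
d=cams.snapshot("scene");cv2.imwrite("pics/s1.png",cv2.resize(d["pixels"][80:280,170:380],None,fx=3,fy=3))
E
```

```text
t: 1.53
ee_pos: [467.0, 35.6, 276.5]
orientation: [0.707, -0.001, 0.707, 0.001]
force: [1.5, 0.1, 0.2]
finger_gap: 0.003
(array([ 4.35, -2.03,  1.13]), array([ 0.013,  0.   , -0.   ]))
```

View pics/s1.png

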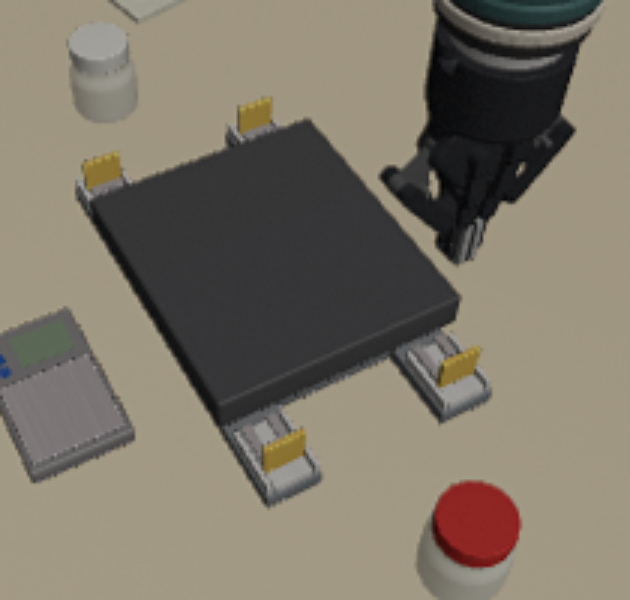

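The closed gripper is coming in over the near-left corner, with the jaws along the slab's x, and all four tabs are free. I'll descend carefully from here.

```bash
python3 -m jog '[{"x":3.6,"y":-2,"z":1.1,"ax":0.013,"ay":0,"az":0,"hand":-1},{"x":3.6,"y":-2,"z":1.1,"ax":0.013,"ay":0,"az":0,"hand":-1},{"x":3.6,"y":-2,"z":1.1,"ax":0.013,"ay":0,"az":0,"hand":-1},{"x":3.6,"y":-2,"z":1.1,"ax":0.013,"ay":0,"az":0,"hand":-1}]'; python3 -c "
from h import *
print(goto([*P['nl'],54],A[:,0]))"
python3 -m jog '[{"x":0.5,"y":0,"z":0,"ax":0,"ay":0,"az":0,"hand":-1},{"x":0.5,"y":0,"z":0,"ax":0,"ay":0,"az":0,"hand":-1},{"x":0.5,"y":0,"z":0,"ax":0,"ay":0,"az":0,"hand":-1}]'
```

```text
t: 1.92
ee_pos: [477.4, 17.3, 242.0]
orientation: [0.707, 0.004, 0.707, -0.004]
force: [0.8, 0.3, -0.1]
finger_gap: 0.001
(array([ 1.5, -0.2,  0.1]), array([-0.001, -0.001, -0.   ]))
t: 2.17
ee_pos: [477.5, 17.4, 237.1]
orientation: [0.707, 0.004, 0.707, -0.004]
force: [0.4, -0.0, -0.1]
finger_gap: -0.001
```

```bash
python3 -m jog '[{"x":0.4,"y":0,"z":0,"ax":0,"ay":0,"az":0,"hand":-1},{"x":0.8,"y":0,"z":0,"ax":0,"ay":0,"az":0,"hand":-1},{"x":0.8,"y":0,"z":0,"ax":0,"ay":0,"az":0,"hand":-1},{"x":0.8,"y":0,"z":0,"ax":0,"ay":0,"az":0,"hand":-1}]' | egrep 'pos|force'
for i in 1 2; do python3 -m jog '[{"x":0.2,"y":0,"z":0,"ax":0,"ay":0,"az":0,"hand":-1},{"x":0.2,"y":0,"z":0,"ax":0,"ay":0,"az":0,"hand":-1}]'| egrep 'pos|force'; done
```

```text
ee_pos: [477.5, 16.9, 228.4]
force: [-0.2, -0.4, 1.4]
ee_pos: [477.6, 16.9, 226.6]
force: [-1.9, 2.3, 6.0]
ee_pos: [477.4, 17.0, 224.6]
force: [-2.1, 3.7, 8.7]
```

```bash
for i in 1 2; do python3 -m jog '[{"x":0.1,"y":0,"z":0,"ax":0,"ay":0,"az":0,"hand":-1},{"x":0.1,"y":0,"z":0,"ax":0,"ay":0,"az":0,"hand":-1}]'| egrep 'pos|force|t:'; done; python3 -c "
from h import *
d=cams.snapshot('scene');cv2.imwrite('pics/s2.png',cv2.resize(d['pixels'][80:280,170:380],None,fx=3,fy=3))"
```

```text
t: 3.0
ee_pos: [477.3, 17.1, 223.7]
force: [-4.2, 4.3, 9.6]
t: 3.17
ee_pos: [477.2, 17.2, 222.8]
force: [-5.2, 5.0, 13.5]
```

View pics/s2.png

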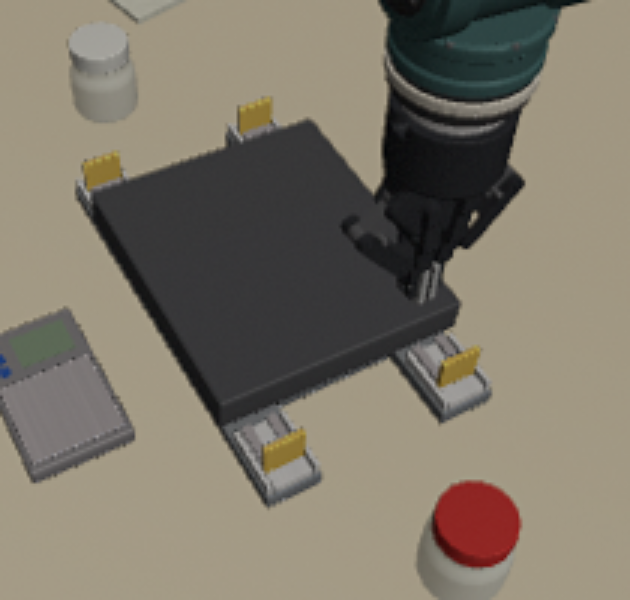

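The fingertips are on the near-left corner and the shims haven't moved. The tip went about 4.5 mm below first contact at roughly 2.5 N/mm, which looks like the rubber buffer. Before trusting that, I'll press the near-right corner for comparison.

```bash
python3 - <<'E'
from h import *
a,b=[cv2.cvtColor(cv2.imread(f"pics/{n}.png"),cv2.COLOR_BGR2GRAY).astype(np.float32) for n in("s1","s2")]
w=lambda x0,x1,y0,y1:cv2.phaseCorrelate(a[y0:y1,x0:x1],b[y0:y1,x0:x1],cv2.createHanningWindow((x1-x0,y1-y0),cv2.CV_32F))
print("NL edge",w(395,475,290,345)); print("FL edge",w(200,280,370,425),"FR",w(80,140,190,250),"tabNL",w(430,490,340,400))
E
python3 -m jog '[{"x":-3,"y":0,"z":0,"ax":0,"ay":0,"az":0,"hand":-1},{"x":-3,"y":-5,"z":0,"ax":0,"ay":0,"az":0,"hand":-1},{"x":-3,"y":-9,"z":0,"ax":0,"ay":0,"az":0,"hand":-1},{"x":-3,"y":-13,"z":0,"ax":0,"ay":0,"az":0,"hand":-1},{"x":-3,"y":-16,"z":0,"ax":0,"ay":0,"az":0,"hand":-1}]' | egrep 'pos|force'
python3 -m jog '[{"x":0,"y":0,"z":0,"ax":0,"ay":0,"az":0,"hand":-1},{"x":0,"y":0,"z":0,"ax":0,"ay":0,"az":0,"hand":-1},{"x":0,"y":0,"z":0,"ax":0,"ay":0,"az":0,"hand":-1}]' | egrep 'pos|force'
python3 -c "
from h import *
print(goto([*P['nr'],54],A[:,0]))"
```

```text
NL edge ((3.062676328953607, 2.861739238977904), 0.3367444666226705)
FL edge ((-0.060795022932474296, -0.12193736868946203), 0.5613297110795975) FR ((0.011166677193703123, -0.064388070074056), 0.8066958798302545) tabNL ((0.03501825487664689, 0.06455381566052765), 1.056092677116394)
ee_pos: [475.5, -145.4, 252.9]
force: [0.9, 0.7, 0.1]
ee_pos: [475.5, -143.1, 252.5]
force: [0.8, 1.1, 0.2]
(array([ 2.55, -0.37,  0.12]), array([-0.002, -0.   , -0.   ]))
```

```bash
python3 -m jog '[{"x":1.2,"y":-0.3,"z":0.1,"ax":0,"ay":0,"az":0,"hand":-1},{"x":2.2,"y":-0.3,"z":0.1,"ax":0,"ay":0,"az":0,"hand":-1},{"x":2.4,"y":-0.3,"z":0.1,"ax":0,"ay":0,"az":0,"hand":-1},{"x":2.4,"y":-0.3,"z":0.1,"ax":0,"ay":0,"az":0,"hand":-1},{"x":2.4,"y":-0.3,"z":0.1,"ax":0,"ay":0,"az":0,"hand":-1}]' | egrep 'pos|force'
for i in 1 2; do python3 -m jog '[{"x":0.1,"y":0,"z":0,"ax":0,"ay":0,"az":0,"hand":-1},{"x":0.1,"y":0,"z":0,"ax":0,"ay":0,"az":0,"hand":-1}]'| egrep 'pos|force'; done
```

```text
ee_pos: [476.8, -145.4, 228.9]
force: [0.6, -0.2, 0.5]
ee_pos: [476.8, -145.9, 227.9]
force: [-0.4, 0.3, -0.2]
ee_pos: [476.7, -146.1, 227.4]
force: [-2.8, 2.8, 11.3]
```

Near-right is hard: 11 N after about 0.3 mm. The picture also shows the near-left edge dropping while the other corners stayed put, so near-left is the sunken one. Next I go round to its shim, outside the tab.

```bash
python3 -m jog '[{"x":-3,"y":0,"z":0,"ax":0,"ay":0,"az":0,"hand":-1},{"x":-3,"y":4,"z":0.2,"ax":0,"ay":0,"az":0,"hand":-1},{"x":-3,"y":8,"z":0.2,"ax":0,"ay":0,"az":0,"hand":-1},{"x":-3,"y":12,"z":0.2,"ax":0,"ay":0,"az":0,"hand":-1},{"x":-3,"y":16,"z":0.2,"ax":0,"ay":0,"az":0,"hand":-1}]' | egrep 'pos|force'
python3 -m jog '[{"x":0,"y":4,"z":0,"ax":0,"ay":0,"az":0,"hand":-1},{"x":0,"y":8,"z":0,"ax":0,"ay":0,"az":0,"hand":-1},{"x":0,"y":10.5,"z":0,"ax":0,"ay":0,"az":0,"hand":-1},{"x":0,"y":10.5,"z":0,"ax":0,"ay":0,"az":0,"hand":-1},{"x":0,"y":10.5,"z":0,"ax":0,"ay":0,"az":0,"hand":-1}]' | egrep 'pos|force'
python3 -c "
from h import *
print(goto([478.9,119,29],A[:,0]))"
```

```text
ee_pos: [480.3, 15.3, 257.0]
force: [2.1, -1.5, 1.0]
ee_pos: [481.7, 119.9, 256.7]
force: [-0.2, -0.3, 0.9]
(array([ 5.47, -0.09, -0.28]), array([0.002, 0.   , 0.   ]))
```

```bash
python3 -m jog '[{"x":3,"y":0,"z":-0.3,"ax":0,"ay":0,"az":0,"hand":-1},{"x":5.4,"y":0,"z":-0.3,"ax":0,"ay":0,"az":0,"hand":-1},{"x":5.4,"y":0,"z":-0.3,"ax":0,"ay":0,"az":0,"hand":-1},{"x":5.4,"y":-1,"z":-0.3,"ax":0,"ay":0,"az":0,"hand":-1},{"x":5.4,"y":-1,"z":-0.3,"ax":0,"ay":0,"az":0,"hand":-1}]' | egrep 'pos|force'
python3 -c "
from h import *
for n in('scene',):
  d=cams.snapshot(n);cv2.imwrite('pics/s3.png',cv2.resize(d['pixels'][130:280,230:400],None,fx=4,fy=4))"
```

```text
ee_pos: [479.2, 107.1, 203.6]
force: [0.6, 0.4, 0.7]
```

View pics/s3.png

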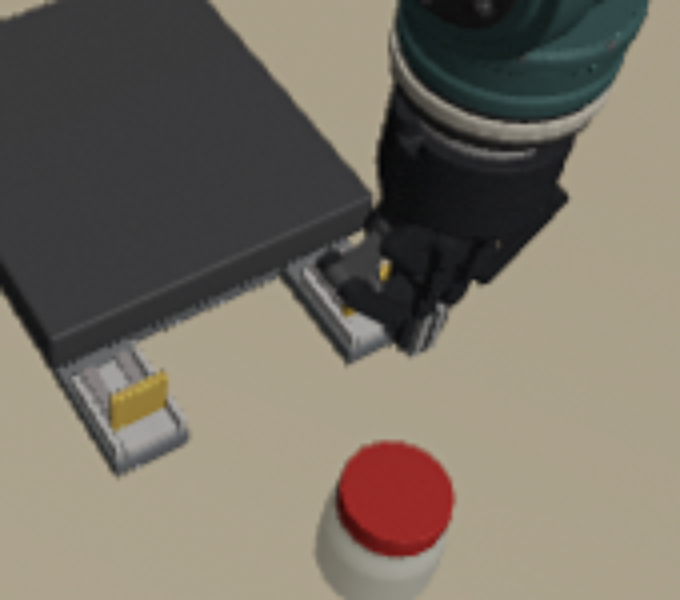

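The fingers stand outside the near-left tab, just past the end of the guide, with the jar well clear. Now I push in.

```bash
python3 -m jog '[{"x":0,"y":-0.5,"z":0,"ax":0,"ay":0,"az":0,"hand":-1},{"x":0,"y":-1,"z":0,"ax":0,"ay":0,"az":0,"hand":-1},{"x":0,"y":-1.5,"z":0,"ax":0,"ay":0,"az":0,"hand":-1},{"x":0,"y":-2,"z":0,"ax":0,"ay":0,"az":0,"hand":-1},{"x":0,"y":-2,"z":0,"ax":0,"ay":0,"az":0,"hand":-1}]' | egrep 'pos|force'
python3 -m jog '[{"x":0,"y":-0.4,"z":0,"ax":0,"ay":0,"az":0,"hand":-1},{"x":0,"y":-0.8,"z":0,"ax":0,"ay":0,"az":0,"hand":-1},{"x":0,"y":-1,"z":0,"ax":0,"ay":0,"az":0,"hand":-1},{"x":0,"y":-1,"z":0,"ax":0,"ay":0,"az":0,"hand":-1}]' | egrep 'pos|force'
python3 -m jog '[{"x":0,"y":-0.4,"z":0,"ax":0,"ay":0,"az":0,"hand":-1},{"x":0,"y":-0.7,"z":0,"ax":0,"ay":0,"az":0,"hand":-1},{"x":0,"y":-0.7,"z":0,"ax":0,"ay":0,"az":0,"hand":-1}]' | egrep 'pos|force'
```

```text
ee_pos: [478.5, 88.0, 202.8]
force: [-0.4, -0.4, -0.3]
ee_pos: [478.4, 78.5, 202.6]
force: [0.0, 1.0, -0.5]
ee_pos: [478.3, 71.4, 202.6]
force: [-0.5, -0.6, 0.3]
```

```bash
python3 -m jog '[{"x":0,"y":-0.4,"z":0,"ax":0,"ay":0,"az":0,"hand":-1},{"x":0,"y":-0.8,"z":0,"ax":0,"ay":0,"az":0,"hand":-1},{"x":0,"y":-1,"z":0,"ax":0,"ay":0,"az":0,"hand":-1},{"x":0,"y":-1,"z":0,"ax":0,"ay":0,"az":0,"hand":-1}]' | egrep 'pos|force'
python3 -m jog '[{"x":0,"y":-0.2,"z":0,"ax":0,"ay":0,"az":0,"hand":-1},{"x":0,"y":-0.3,"z":0,"ax":0,"ay":0,"az":0,"hand":-1},{"x":0,"y":-0.3,"z":0,"ax":0,"ay":0,"az":0,"hand":-1}]' | egrep 'pos|force'
python3 -c "
from h import *
for n in('scene',):
  d=cams.snapshot(n);cv2.imwrite('pics/s4.png',cv2.resize(d['pixels'][130:280,230:400],None,fx=4,fy=4))"
```

```text
ee_pos: [478.1, 61.4, 202.6]
force: [-0.4, -0.4, 0.1]
ee_pos: [478.1, 58.7, 202.6]
force: [-0.9, 0.2, -0.4]
```

View pics/s4.png

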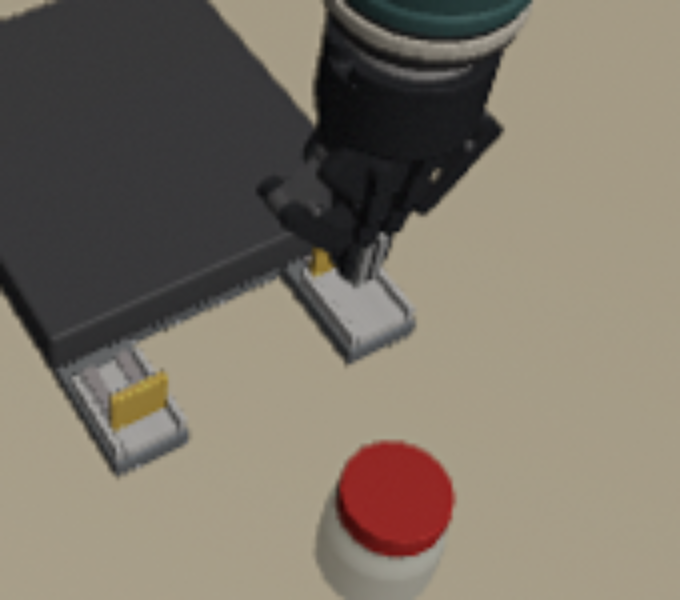

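The tab, at about (320,262) in the crop, has slid most of the way in without jamming. The last millimetres go in small steps until the force rises.

```bash
for i in 1 2 3 ; do python3 -m jog '[{"x":0,"y":-0.15,"z":0,"ax":0,"ay":0,"az":0,"hand":-1},{"x":0,"y":-0.15,"z":0,"ax":0,"ay":0,"az":0,"hand":-1}]' | egrep 'pos|force'; done
```

```text
ee_pos: [478.1, 57.3, 202.6]
force: [-0.6, 0.4, 0.2]
ee_pos: [478.1, 55.7, 202.6]
force: [-0.3, 0.4, -0.8]
ee_pos: [478.1, 54.2, 202.6]
force: [0.7, -0.8, 0.3]
```

```bash
for i in 1 2 3 ; do python3 -m jog '[{"x":0,"y":-0.1,"z":0,"ax":0,"ay":0,"az":0,"hand":-1},{"x":0,"y":-0.1,"z":0,"ax":0,"ay":0,"az":0,"hand":-1}]' | egrep 'pos|force'; done
```

```text
ee_pos: [478.0, 53.6, 202.6]
force: [-0.3, 7.4, -0.3]
ee_pos: [478.0, 53.1, 202.6]
force: [-0.1, 13.9, 0.5]
ee_pos: [477.9, 52.6, 202.6]
force: [0.2, 22.3, -0.3]
```

Hard stop at y≈54 mm, so the tab is against the slab edge. I'll back off, rise, look, and press the corner again.

```bash
python3 -m jog '[{"x":0,"y":0.5,"z":0,"ax":0,"ay":0,"az":0,"hand":-1},{"x":0,"y":2,"z":0,"ax":0,"ay":0,"az":0,"hand":-1},{"x":-3,"y":2,"z":0,"ax":0,"ay":0,"az":0,"hand":-1},{"x":-6,"y":2,"z":0,"ax":0,"ay":0,"az":0,"hand":-1},{"x":-6,"y":2,"z":0,"ax":0,"ay":0,"az":0,"hand":-1}]' | egrep 'pos|force'
python3 -m jog '[{"x":0,"y":-3,"z":0,"ax":0,"ay":0,"az":0,"hand":-1},{"x":0,"y":-5.8,"z":0,"ax":0,"ay":0,"az":0,"hand":-1},{"x":1,"y":-5.8,"z":0,"ax":0,"ay":0,"az":0,"hand":-1},{"x":2,"y":-5.8,"z":0,"ax":0,"ay":0,"az":0,"hand":-1},{"x":2,"y":-5.8,"z":0,"ax":0,"ay":0,"az":0,"hand":-1}]' | egrep 'pos|force'
python3 -c "
from h import *
print(goto([*P['nl'],54],A[:,0]))
for n in('scene',):
  d=cams.snapshot(n);cv2.imwrite('pics/s5.png',cv2.resize(d['pixels'][80:280,170:380],None,fx=3,fy=3))"
```

```text
ee_pos: [479.4, 71.5, 266.9]
force: [1.1, 0.3, 0.8]
ee_pos: [477.1, 12.9, 241.2]
force: [-0.5, 0.1, -0.3]
(array([1.42, 0.24, 0.13]), array([-0.002, -0.002,  0.   ]))
```

View pics/s5.png

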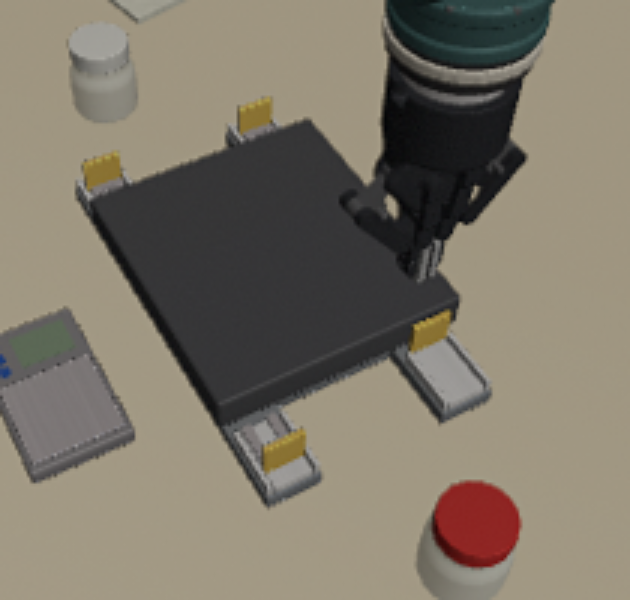

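The tab, at about (431,331) in the crop, is flat against the slab edge. The other three shims, the jars and the scale haven't moved. Now the check press.

```bash
python3 -m jog '[{"x":0.6,"y":0.2,"z":0.1,"ax":0,"ay":0,"az":0,"hand":-1},{"x":1.1,"y":0.2,"z":0.1,"ax":0,"ay":0,"az":0,"hand":-1},{"x":1.3,"y":0.2,"z":0.1,"ax":0,"ay":0,"az":0,"hand":-1},{"x":1.3,"y":0.2,"z":0.1,"ax":0,"ay":0,"az":0,"hand":-1}]' | egrep 'pos|force'
for i in 1 2; do python3 -m jog '[{"x":0.1,"y":0,"z":0,"ax":0,"ay":0,"az":0,"hand":-1},{"x":0.1,"y":0,"z":0,"ax":0,"ay":0,"az":0,"hand":-1}]'| egrep 'pos|force'; done
```

```text
ee_pos: [478.5, 15.6, 229.2]
force: [0.5, -0.6, -0.0]
ee_pos: [478.6, 15.4, 228.6]
force: [-0.4, -0.7, 0.4]
ee_pos: [478.6, 15.3, 227.6]
force: [0.7, 0.5, -0.7]
```

```bash
for i in 1 2; do python3 -m jog '[{"x":0.1,"y":0,"z":0,"ax":0,"ay":0,"az":0,"hand":-1},{"x":0.1,"y":0,"z":0,"ax":0,"ay":0,"az":0,"hand":-1}]'| egrep 'pos|force'; done
```

```text
ee_pos: [478.6, 15.4, 227.0]
force: [-2.6, 1.4, 8.3]
ee_pos: [478.5, 15.4, 226.7]
force: [-6.9, 2.3, 25.5]
```

It now holds 25 N with under 1 mm of movement. I'll hold briefly, retreat and look.

```bash
python3 -m jog '[{"x":0,"y":0,"z":0,"ax":0,"ay":0,"az":0,"hand":-1},{"x":0,"y":0,"z":0,"ax":0,"ay":0,"az":0,"hand":-1},{"x":0,"y":0,"z":0,"ax":0,"ay":0,"az":0,"hand":-1}]' | egrep 'pos|force'
python3 -m jog '[{"x":-1,"y":0,"z":0,"ax":0,"ay":0,"az":0,"hand":-1},{"x":-4,"y":0,"z":0,"ax":0,"ay":0,"az":0,"hand":-1},{"x":-8,"y":0,"z":0,"ax":0,"ay":0,"az":0,"hand":-1},{"x":-12,"y":0,"z":0,"ax":0,"ay":0,"az":0,"hand":-1},{"x":-15,"y":0,"z":0,"ax":0,"ay":0,"az":0,"hand":-1}]' | egrep 'pos|force'
python3 -m jog '[{"x":0,"y":0,"z":-4,"ax":0,"ay":0,"az":0,"hand":-1},{"x":0,"y":0,"z":-8,"ax":0,"ay":0,"az":0,"hand":-1},{"x":0,"y":0,"z":-8,"ax":0,"ay":0,"az":0,"hand":-1},{"x":0,"y":0,"z":-8,"ax":0,"ay":0,"az":0,"hand":-1}]' | egrep 't:|pos|force'
python3 -c "
from h import *
d=cams.snapshot('scene');cv2.imwrite('pics/s6.png',cv2.resize(d['pixels'][80:280,170:380],None,fx=3,fy=3))
hsv=cv2.cvtColor(d['pixels'],cv2.COLOR_BGR2HSV)
N,l,st,ce=cv2.connectedComponentsWithStats(cv2.inRange(hsv,(18,110,90),(32,255,255)))
for i in range(1,N):
  if 50<st[i,4]<600: print(ce[i].round(1),ray(d,ce[i],33).round(1)[:2])"
```

```text
ee_pos: [478.5, 15.4, 226.7]
force: [-7.0, 1.6, 25.8]
ee_pos: [478.3, 15.4, 378.7]
force: [1.5, 0.6, 0.1]
t: 11.45
ee_pos: [397.0, 16.4, 376.0]
force: [0.9, 0.8, 0.3]
[254.8 117.8] [ 476.3 -215.1]
[203.6 136.2] [ 614.  -216.5]
[313.2 189.7] [478.4  39.5]
[264.4 229.5] [615.8  74. ]
```

View pics/s6.png

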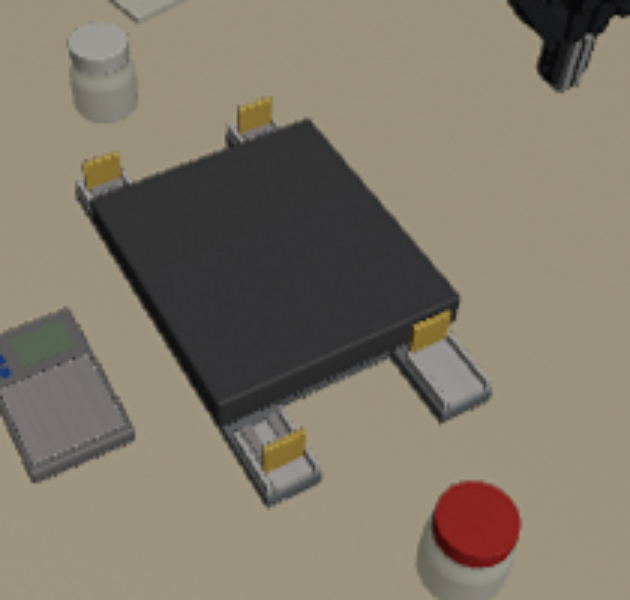

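The near-left tab moved 34 mm and sits at the slab edge. The other three are within 0.2 mm of where they started, the slab hasn't moved, and the arm is clear.

```bash
python3 -c "
from bench import env
print(env.close_job())"
```

```text
the job is handed in; nothing more can be done
None
```

The near-left corner was the sunken one. Its shim is now fully in, and the corner no longer gives. I handed the job in after about 11.5 s on the robot's clock; no verdict was reported.

- **Finding the corner:** near-left went down about 4.5 mm at up to 13.5 N. The picture taken during the press also showed its edge dropping. Near-right was hard, giving 11 N within about 0.3 mm. I did not press the two far corners, because near-left had already given and near-right gave a sound corner to compare with.
- **Shim:** I pushed the near-left tab in about 34 mm until it stopped hard against the slab's edge. The push peaked at 22 N sideways, but the slab did not visibly shift. The 34 mm is a bit under the full 41 mm travel, which fits a shim that started up to 7 mm in.
- **Check press:** the near-left corner then held 25 N with under 1 mm of movement.
- **Last look:** the other three tabs were within 0.2 mm of where they started. The slab, jars and scale looked unmoved, and the arm was clear of everything. No check failed or disagreed.

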